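# Sort two film boxes, then hold the winder's tension arm at its stop

### The job

Stand each of the two upright microfilm boxes in the wooden nest that carries the same mark as the tag on the box's top (round disc or straight strip), fully down and let go. Then swing the winder's sprung tension arm forward, towards the robot, until it is against its stop, and finish while still holding it there: do not let go, so that a colleague can thread the film. Leave the spare reel, the pencil pot and the wrapped bundle where they are.

Things in the scene. Friction and masses are not known exactly. Their poses are not given: they have to be found in the camera images.
- box_disc: brown cardboard microfilm box standing on edge on the table, 40 mm (its x) by 98 mm (its y) by 98 mm high, 0.1 to 0.3 kg, loose; a round white paper disc, 34 mm across, lies on its top. Origin: centre of its underside, z up. Grip it across the 40 mm. Either way round is right in the nest.
- box_strip: the same box (40 by 98 by 98 mm) but with a straight white paper strip, 12 by 84 mm, along its top. Origin: centre of its underside, z up.
- nest_disc: fixed open wooden tray, outside 62 (its x) by 122 (its y) by 35 mm high, walls and floor 5 mm thick (pocket 52 by 112 mm, its floor 5 mm above the table). Origin: centre of the pocket, at table level. At its +y end a wooden tab (62 by 46 mm, 20 mm high) carries a round white disc, 34 mm across: nest for the box with the disc. May be the nearer or the farther nest.
- nest_strip: the same tray, but its tab carries a straight white strip, 54 by 12 mm: nest for the box with the strip. Origin: centre of the pocket, at table level.
- winder: fixed film winder: grey base plate 180 (its x) by 200 mm (its y), 12 mm thick, with a flat film reel (92 mm across, top 62 mm above the table), a round aluminium pivot body on a dark hanger block, and two steel stop posts (12 mm thick, 82 mm high). Origin: centre of the plate's underside; its front is its -x side, facing the robot.
- pivot_axis (a point): point on the tension arm's upright pivot axis, 80 mm above the table; 50 mm behind (+x) and 50 mm to the right (-y) of the winder's origin, in the winder's frame.
- roller (a point): point on the axis of the upright white roller at the arm's end, 110 mm from the pivot axis and 104 mm above the table. The roller is fixed to the arm, 20 mm across, with a 25 mm steel collar at its foot; it is free to grip from 82 to 123 mm above the table.
- tension_arm (a joint): angle in rad of the tension arm (level aluminium bar 110 mm long, 13 mm wide, 70 to 80 mm above the table, sweeping over the reel). 0: on its rear post, bar along the winder's +y. Grows as the arm swings forward (counter-clockwise from above) to 1.40 at the front stop, bar nearly along the winder's -x. Its spring pulls back: 2 N at the roller at rest, 5 N at the stop.
- spare_reel: bystander: loose flat grey film reel lying on the table, 92 mm across, 27 mm high. Origin: centre of its underside.
- pencil_pot: bystander: loose dark steel cup, 72 mm across, 95 mm high. Origin: centre of its underside.
- bundle: bystander: loose bundle of papers wrapped in brown paper, 80 by 120 mm, 40 mm high. Origin: centre of its underside.
There are look-alikes about, which are no part of the job. What is shaped like the box_disc but purple is not meant.

How it is judged:
On the way, in this order (a step that is already met when the one before it is completed fails the run):
1. both boxes stand let go in the nests with their own marks (x of box_disc in the frame of nest_disc between -0.014 and 0.014 m and y of box_disc in the frame of nest_disc between -0.016 and 0.016 m and z of box_disc in the frame of nest_disc between -0.005 and 0.012 m and angle between each of box_disc, box_strip's own z axis and vertical below 0.1 rad and contact force between the fingers and box_disc below 0.1 N and linear speed of each of box_disc, box_strip below 0.05 m/s and x of box_strip in the frame of nest_strip between -0.014 and 0.014 m and y of box_strip in the frame of nest_strip between -0.016 and 0.016 m and z of box_strip in the frame of nest_strip between -0.005 and 0.012 m and contact force between the fingers and box_strip below 0.1 N), for 0.2 s.
2. the fingers hold the tension arm at its front stop (value of joint tension_arm above 1.33 rad and contact force between the fingers and tension_arm above 2 N), for 0.2 s.
At the end, for the whole second after the job is handed in: Each box upright (0.1 rad), still, untouched on the floor of its own mark's nest (14 mm across, 16 mm along, underside under 12 mm high); tension arm above 1.33 of 1.40 rad, still, held by the fingers with over 2 N through the last second (all of step 1 and all of step 2 and velocity of joint tension_arm between -0.2 and 0.2 rad/s); the arm keeps its last pose, push and grip.
It fails at once if a bystander (spare reel, pencil pot, bundle) is moved by more than 30 mm (distance of any of spare_reel, pencil_pot, bundle from where it was at the start of the episode above 0.03 m).
It also fails if it takes over 72 s, if anything falls off the work surface, if the arm or the gripper's body presses on something with over 40 N, if the wrist force passes 120 N, or if a joint passes its speed limit or range.

### The arm

A 6-joint arm with a two-finger parallel gripper is mounted at the origin on the work surface. World frame = base frame: x ahead of the robot, y to its left, z up, the work surface at z = 0. Lengths are in m, angles in rad, forces in N, time in s.
With the tool pointing down it reaches from about 0.4 to 0.825 m from the base axis. Payload 7 kg.
Tool frame: the origin (TCP) lies at the very end of the fingers, on their centre line; the grasp point (between the pads) lies arm.hold_point_z behind it (arm.hold_point_z is the distance from the TCP to the grasp point, in m); z points along the fingers, y is the line along which they close (so a half turn about z gives the same grasp; the last joint's range is limited). The gripper opens to 88 mm and grips with 3 to 60 N. Pads are 19 mm wide; open, the fingers measure 130 mm over their backs; the gripper's body (78 mm by 193 mm) begins 47 mm behind the grasp point.
Start: joints at [-0.91, 0.359, 0.012, 0, -1.224, -0.288], TCP at [0.246, -0.629, 0.227] pointing down, gripper open.
Joint ranges: [-3.07, 3.07], [-1.43, 2.12], [-1.02, 1.25], [-3.03, 1.67], [-3.05, -0], [-3.03, 3.03]. Speed limits (rad/s): [2.39, 2.39, 3.01, 3.14, 3.14, 3.14].

### API

Orientations are given as [roll, pitch, yaw] about the fixed x, y, z axes, in that order (R = Rz(yaw) Ry(pitch) Rx(roll)).
In Python, from station import arm gives the robot as it stands.
- The arm moves only by the shell command python3 -m creep 'ROWS' [FORCE]. ROWS is a JSON list of rows, 1 to 20 of them, each of 5 numbers: the finger opening in m, then dx, dy, dz in m, then a turn about the tool's z in rad; each row is the pose to reach, as a shift and turn from the pose commanded when the command began, along the tool's axes at that moment; what a row does not reach only later rows make up. A row lasts 1/12 s, in which the tool goes at most 0.0417 m and 0.125 rad, less where a joint would pass 70% of its speed; a pose out of reach is approached as far as the arm can. The fingers move at their own pace and stop on an object; FORCE is the grip in N (left out, the last holds). Time passes only in rows, so rows that do not move let the fingers close. It prints the time, the measured TCP pose, the force, the opening and the grip force at its end.
- arm.get_state(): the state, without advancing time (a new reading comes with each control period).
- arm.grab_frame(name): name is "side" or "top" or "wrist"; returns the picture (420x560x3 uint8, red, green, blue); there is no depth.
- arm.camera_params(name): a dict with "fx", "fy", "cx", "cy" (pixels), "T" (4x4, takes a point from camera to world coordinates); the wrist camera has in their place "hand_eye" (4x4, takes a point from camera to tool coordinates, whose origin is the TCP and whose axes are the flange's). Camera axes: x right, y down, z forward; pixel columns grow to the right and rows downward; lengths in m; the calibration is good to about 2 mm. A picture is of the moment at which its call begins: read the wrist's pose just before it. camera_params takes no time and is no camera call.
- arm.job_done(): hands the job in; it is judged then, once.
The state is a dict: "t": time; "q": joint angles; "qd": joint speeds; "joint_efforts": joint torques, N m; "eef_pos": TCP position; "ee_rot": TCP orientation; "force": force on the tool from outside, world axes, zero at the start; "moment": the same for the moment, N m; "width": finger opening in m; "gripper_force": force on a finger pad.
Only numpy, scipy, OpenCV 4.12 (cv2) and the standard library are available. Lean on these libraries where they do the work, as an engineer would, in place of code of your own. Each camera call takes 0.05 s, during which the arm holds its last target. There are 200 camera calls.

## Working session

There is one attempt and no reset: what is moved stays moved. The work goes in short steps, Python scripts to look and compute and a shell command to move; the robot and the scene stay as the last step left them, time stands still between calls to the robot, and variables do not carry over. Pictures are saved under pics/ and viewed, at most 10 in all, crops included, and the job is handed in when it is done.

```bash
mkdir -p pics; ls; python3 - <<'E'
from station import arm
import cv2
s=arm.get_state();print({k:(s[k]) for k in ('t','eef_pos','ee_rot','width')},arm.hold_point_z)
for n in('top','side'):
    cv2.imwrite(f'pics/{n}0.png',cv2.resize(arm.grab_frame(n)[:,:,::-1],(800,600),interpolation=cv2.INTER_CUBIC));print(n,arm.camera_params(n))
print(arm.camera_params('wrist'))
E
```

```text
pics
{'t': 0.0, 'eef_pos': array([ 0.24561836, -0.62818918,  0.22561366]), 'ee_rot': array([ 3.13990586e+00, -1.56671827e-04, -2.76894623e+00]), 'width': 0.08769801811222876} 0.0188
top {'fx': 437.10374264440145, 'fy': 437.10374264440145, 'cx': 283.035875956792, 'cy': 208.71614461170253, 'T': array([[-0.02044093, -0.99770039,  0.06462282,  0.4621536 ],
       [-0.99961053,  0.01916622, -0.0202843 , -0.04803755],
       [ 0.01899907, -0.06501228, -0.99770358,  1.14270876],
       [ 0.        ,  0.        ,  0.        ,  1.        ]])}
side {'fx': 525.0033938647143, 'fy': 525.0033938647143, 'cx': 282.0158407637462, 'cy': 210.6497150110781, 'T': array([[-0.9660749 , -0.20049987,  0.16278539,  0.34482041],
       [-0.25821058,  0.76243706, -0.59331022,  0.612112  ],
       [-0.00515499, -0.61521503, -0.7883425 ,  0.95208539],
       [ 0.        ,  0.        ,  0.        ,  1.        ]])}
{'fx': 314.5169686135159, 'fy': 314.5169686135159, 'cx': 276.5930381896655, 'cy': 204.87706137420244, 'hand_eye': array([[-1.16047881e-03, -9.59588096e-01, -2.81406003e-01,
         7.55398078e-02],
       [ 9.99997740e-01, -1.61490378e-03,  1.38293517e-03,
        -5.34229948e-04],
       [-1.78149175e-03, -2.81403762e-01,  9.59587801e-01,
        -1.58541424e-01],
       [ 0.00000000e+00,  0.00000000e+00,  0.00000000e+00,
         1.00000000e+00]])}
```

View pics/top0.png

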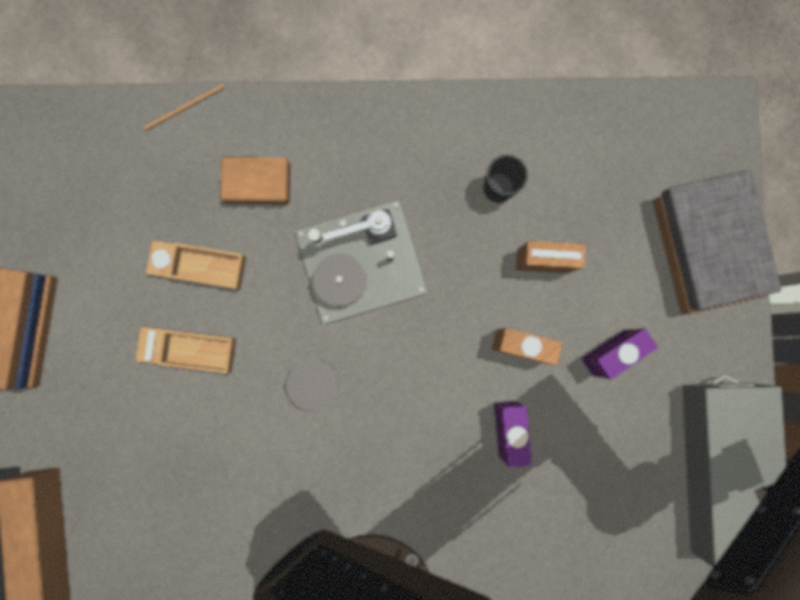

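View pics/side0.png

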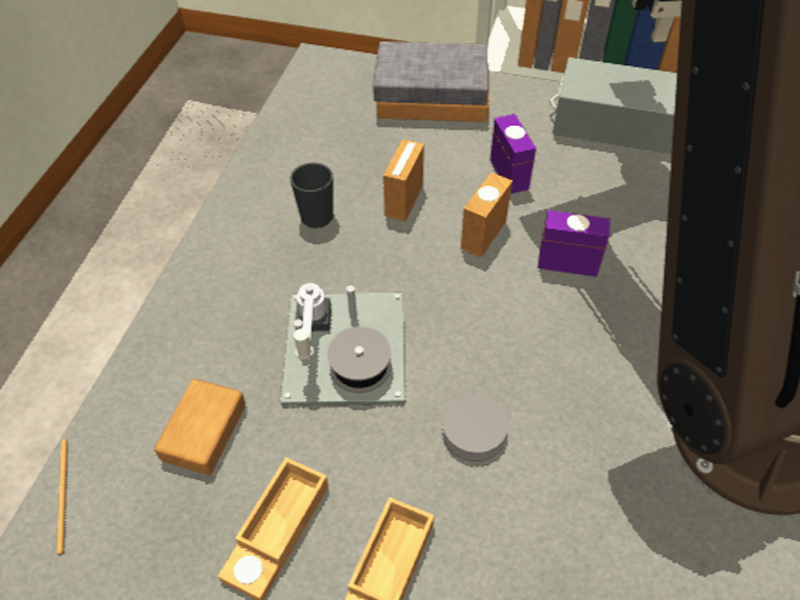

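```bash
cat > h.py <<'E'
import numpy as np
from station import arm
def ray(name,u,v,z,s=None):
    p=arm.camera_params(name)
    if name=='wrist':
        from scipy.spatial.transform import Rotation as R
        s=s or arm.get_state();T=np.eye(4);T[:3,:3]=R.from_euler('xyz',s['ee_rot']).as_matrix();T[:3,3]=s['eef_pos'];T=T@p['hand_eye']
    else: T=p['T']
    d=T[:3,:3]@[(u-p['cx'])/p['fx'],(v-p['cy'])/p['fy'],1]
    return T[:3,3]+d*(z-T[2,3])/d[2]
E
python3 - <<'E'
import cv2
from station import arm
f=arm.grab_frame('top')[:,:,::-1]; cv2.imwrite('pics/raw.png',f)
cv2.imwrite('pics/c1.png',cv2.resize(f[130:270,90:310],None,fx=3.6,fy=3.6,interpolation=cv2.INTER_CUBIC))
cv2.imwrite('pics/c2.png',cv2.resize(f[160:265,335:475],None,fx=5.6,fy=5.6,interpolation=cv2.INTER_CUBIC))
E
```

```text
(no output)
```

View pics/c1.png

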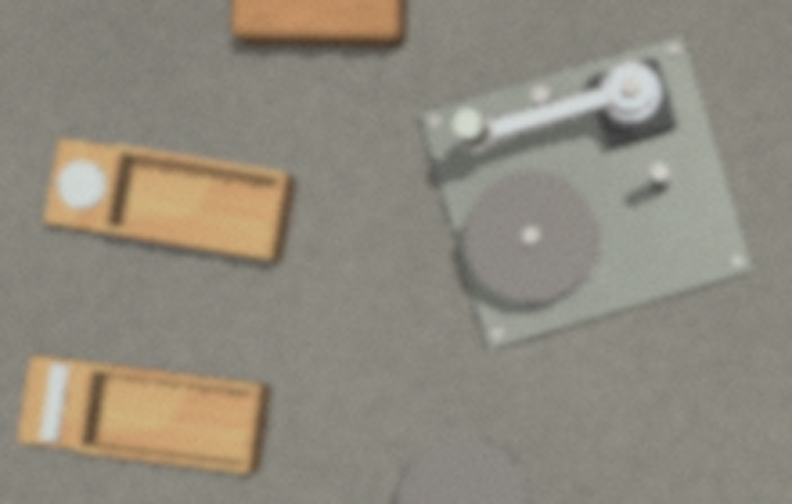

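View pics/c2.png

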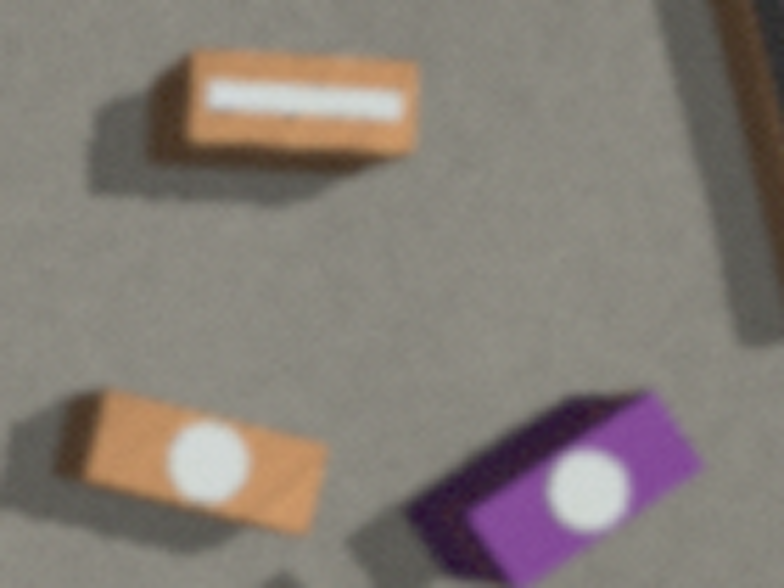

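```bash
cat > m.py <<'E'
from h import *
import cv2
def W(pts,o,k,z): return np.array([ray('top',o[0]+(u+.5)/k-.5,o[1]+(v+.5)/k-.5,z)[:2] for u,v in pts])
def show(n,pts,o,k,z):
    w=W(pts,o,k,z); L=lambda i,j:np.linalg.norm(w[i]-w[j])*1e3
    d=(w[0]+w[3]-w[1]-w[2])/2
    print(n,'c',w.mean(0).round(4),'len',[round(L(i,(i+1)%4)) for i in range(4)],'long-axis deg',round(np.degrees(np.arctan2(d[1],d[0])),1))
a,b=(90,130),(335,160)
show('bstrip',[(190,52),(418,62),(413,155),(187,143)],b,5.6,.098)
show('bdisc',[(107,390),(328,443),(308,533),(87,480)],b,5.6,.098)
print('tags',W([(206,95),(405,105),(208,461)],b,5.6,.098).round(4))
show('nd',[(130,153),(280,183),(264,255),(113,222)],a,3.6,.035)
show('ns',[(103,372),(255,393),(243,465),(88,443)],a,3.6,.035)
show('nd out',[(60,138),(294,172),(274,264),(43,224)],a,3.6,.02)
show('ns out',[(33,355),(268,381),(254,474),(18,442)],a,3.6,.02)
print('nest tags',W([(81,184),(54,402)],a,3.6,.02).round(4))
show('winder',[(420,117),(683,38),(750,268),(490,348)],a,3.6,.012)
print('roller',W([(467,125)],a,3.6,.123),'pivot',W([(632,90)],a,3.6,.09))
E
python3 m.py
```

```text
bstrip c [ 0.5994 -0.3259] len [99, 41, 98, 40] long-axis deg 86.2
bdisc c [ 0.446  -0.2797] len [97, 39, 97, 39] long-axis deg 75.4
tags [[ 0.6036 -0.2843]
 [ 0.5977 -0.3705]
 [ 0.4462 -0.2799]]
nd c [0.5981 0.2797] len [108, 52, 108, 50] long-axis deg 77.0
ns c [0.4476 0.2967] len [107, 51, 109, 50] long-axis deg 80.8
nd out c [0.603  0.3047] len [168, 67, 166, 63] long-axis deg 79.8
ns out c [0.4516 0.3217] len [167, 66, 167, 62] long-axis deg 81.8
nest tags [[0.6152 0.3662]
 [0.4606 0.3844]]
winder c [0.6039 0.0072] len [199, 175, 195, 175] long-axis deg 106.0
roller [[0.63538448 0.07855813]] pivot [[ 0.66291976 -0.02875064]]
```

```bash
cat > go.py <<'E'
import sys
from h import *
from scipy.spatial.transform import Rotation as R
x,y,z,deg=map(float,sys.argv[1:5]); s=arm.get_state()
M=R.from_euler('xyz',s['ee_rot']).as_matrix()
d=M.T@(np.array([x,y,z])-s['eef_pos'])
t=-(np.radians(deg)-s['ee_rot'][2]); t=(t+np.pi/2)%np.pi-np.pi/2
print('t',round(s['t'],2),'d',d.round(4),'turn',round(t,4),'or',round(t-np.sign(t)*np.pi,3),'rows>=',round(np.linalg.norm(d)/.0417,1),round(abs(t)/.125,1),'q',s['q'].round(2))
E
python3 go.py .446 -.280 .16 75.4
```

```text
t 0.15 d [-0.3134  0.2514  0.0661] turn -0.9433 or 2.198 rows>= 9.8 7.5 q [-0.91  0.36  0.01 -0.   -1.22 -0.29]
```

```bash
python3 -m creep '[[0.088,-0.08,0.06,0.016,-0.24],[0.088,-0.16,0.126,0.033,-0.47],[0.088,-0.24,0.19,0.05,-0.71],[0.088,-0.3134,0.2514,0.066,-0.943],[0.088,-0.3134,0.2514,0.066,-0.943],[0.088,-0.3134,0.2514,0.066,-0.943],[0.088,-0.3134,0.2514,0.066,-0.943],[0.088,-0.3134,0.2514,0.066,-0.943],[0.088,-0.3134,0.2514,0.066,-0.943],[0.088,-0.3134,0.2514,0.066,-0.943],[0.088,-0.3134,0.2514,0.066,-0.943],[0.088,-0.3134,0.2514,0.066,-0.943],[0.088,-0.3134,0.2514,0.066,-0.943],[0.088,-0.3134,0.2514,0.066,-0.943]]' 25; python3 go.py .446 -.280 .055 75.4
```

```text
t: 1.32
eef_pos: [0.4458, -0.281, 0.1606]
ee_rot: [3.142, -0.0, -1.827]
force: [0.3, -0.8, 0.9]
width: 0.0879
gripper_force: 0.0
t 1.32 d [-0.001   0.      0.1056] turn -0.001 or 3.141 rows>= 2.5 0.0 q [-0.19  0.17 -0.41  0.   -0.99 -0.07]
```

```bash
python3 -m creep '[[0.088,0,0,0.035,0],[0.088,-0.001,0,0.07,0],[0.088,-0.001,0,0.1056,0],[0.088,-0.001,0,0.1056,0],[0.0,-0.001,0,0.1056,0],[0.0,-0.001,0,0.1056,0],[0.0,-0.001,0,0.1056,0],[0.0,-0.001,0,0.1056,0],[0.0,-0.001,0,0.1056,0],[0.0,-0.001,0,0.1056,0],[0.0,-0.001,0,0.1056,0],[0.0,-0.001,0,0.1056,0]]' 25; python3 go.py .5985 .281 .22 79
```

```text
t: 2.32
eef_pos: [0.4466, -0.2793, 0.0554]
ee_rot: [-3.141, 0.0, -1.826]
force: [-0.8, -0.5, -1.1]
width: 0.0401
gripper_force: 21.4
t 2.32 d [-0.5805 -0.0059 -0.1646] turn -0.0628 or 3.079 rows>= 14.5 0.5 q [-0.19  0.3  -0.53  0.   -0.74 -0.07]
```

```bash
python3 -m creep '[[0,0,0,-0.04,0],[0,0,0,-0.08,0],[0,0,0,-0.12,0],[0,0,0,-0.1646,0],[0,-0.04,0,-0.1646,0],[0,-0.08,-0.001,-0.1646,-0.01],[0,-0.12,-0.001,-0.1646,-0.01],[0,-0.16,-0.002,-0.1646,-0.02],[0,-0.2,-0.002,-0.1646,-0.02],[0,-0.24,-0.002,-0.1646,-0.03],[0,-0.28,-0.003,-0.1646,-0.03],[0,-0.32,-0.003,-0.1646,-0.03],[0,-0.36,-0.004,-0.1646,-0.04],[0,-0.4,-0.004,-0.1646,-0.04],[0,-0.44,-0.005,-0.1646,-0.05],[0,-0.48,-0.005,-0.1646,-0.05]]'; python3 - <<'E'
from h import *
import cv2
s=arm.get_state();f=arm.grab_frame('wrist')[:,:,::-1];cv2.imwrite('pics/w1.png',cv2.resize(f,(800,600)));print(s['eef_pos'],s['ee_rot'],s['width'])
E
python3 go.py .5985 .281 .22 79
```

```text
t: 3.65
eef_pos: [0.5721, 0.1859, 0.2193]
ee_rot: [3.141, -0.0, -1.775]
force: [0.7, -0.3, -2.8]
width: 0.0401
gripper_force: 24.9
[0.57213327 0.1858954  0.21931492] [ 3.14110319e+00 -2.63780733e-04 -1.77492260e+00] 0.04012962647933816
t 3.7 d [-0.0924 -0.0057 -0.0012] turn -0.0101 or 3.132 rows>= 2.2 0.1 q [ 0.64  0.25 -0.16 -0.   -1.16 -0.85]
```

View pics/w1.png

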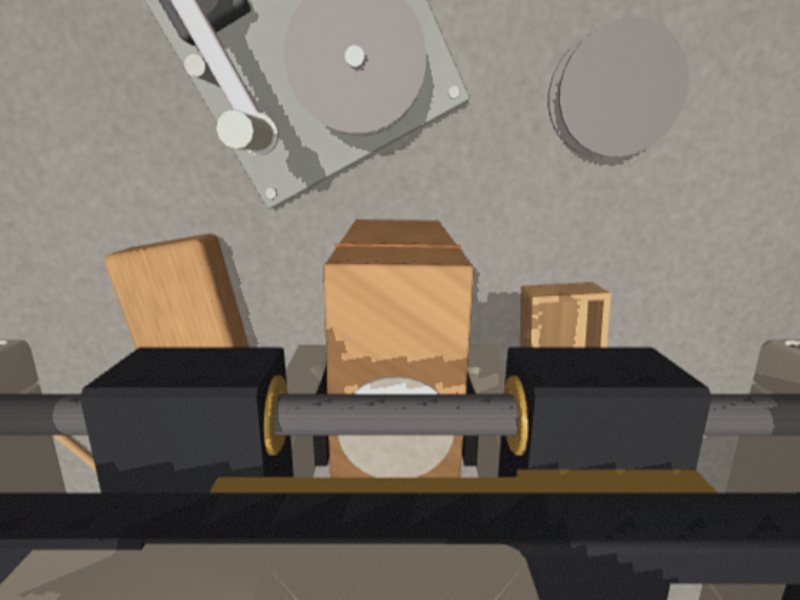

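```bash
python3 - <<'E'
from h import *
k=800/560
S=lambda u,v,z:ray('side',(u+.5)/k-.5,(v+.5)/k-.5,z)[:2]
for c,tag,deg in (([(288,459),(328,478)],(248,570),79),([(390,500),(434,515)],None,81.5)):
    w=np.array([S(*p,.035) for p in c]); d=np.array([np.cos(np.radians(deg)),np.sin(np.radians(deg))])
    print(w.round(4),np.linalg.norm(w[0]-w[1]),np.degrees(np.arctan2(*(w[0]-w[1])[::-1]))+90,'centre',w.mean(0)+.061*d)
    if tag: print('tag',S(*tag,.02))
p=np.array([165,91]);print('roller wrist',ray('wrist',165,90.7,.123))
E
```

```text
[[0.6137 0.2189]
 [0.5535 0.231 ]] 0.06142485537154053 78.60560594244826 centre [0.59520303 0.28482739]
tag [0.6136641  0.36554459]
[[0.4668 0.2394]
 [0.4074 0.2444]] 0.05953630123424929 85.21169859657326 centre [0.44610481 0.3022128 ]
roller wrist [0.63967093 0.08454914 0.123     ]
```

```bash
python3 go.py .5975 .283 .11 78.9
```

```text
t 3.7 d [-0.094  -0.0042  0.1088] turn -0.0083 or 3.133 rows>= 3.4 0.1 q [ 0.64  0.25 -0.16 -0.   -1.16 -0.85]
```

```bash
python3 -m creep '[[0,-0.04,-0.002,0,-0.008],[0,-0.08,-0.004,0,-0.008],[0,-0.094,-0.0042,0,-0.008],[0,-0.094,-0.0042,0.035,-0.008],[0,-0.094,-0.0042,0.07,-0.008],[0,-0.094,-0.0042,0.1088,-0.008],[0,-0.094,-0.0042,0.1088,-0.008],[0,-0.094,-0.0042,0.1088,-0.008]]'; python3 go.py .5975 .283 .0625 78.9; python3 - <<'E'
from h import *
import cv2
f=arm.grab_frame('side')[:,:,::-1];cv2.imwrite('pics/s1.png',cv2.resize(f[240:420,80:320],None,fx=3.3,fy=3.3,interpolation=cv2.INTER_CUBIC))
E
```

```text
t: 4.37
eef_pos: [0.5944, 0.2738, 0.109]
ee_rot: [3.138, -0.004, -1.768]
force: [0.4, 0.3, -0.1]
width: 0.0399
gripper_force: 24.9
t 4.37 d [-0.0098 -0.0014  0.0464] turn -0.0031 or 3.138 rows>= 1.1 0.0 q [ 0.73  0.42 -0.18  0.   -0.98 -0.93]
```

View pics/s1.png

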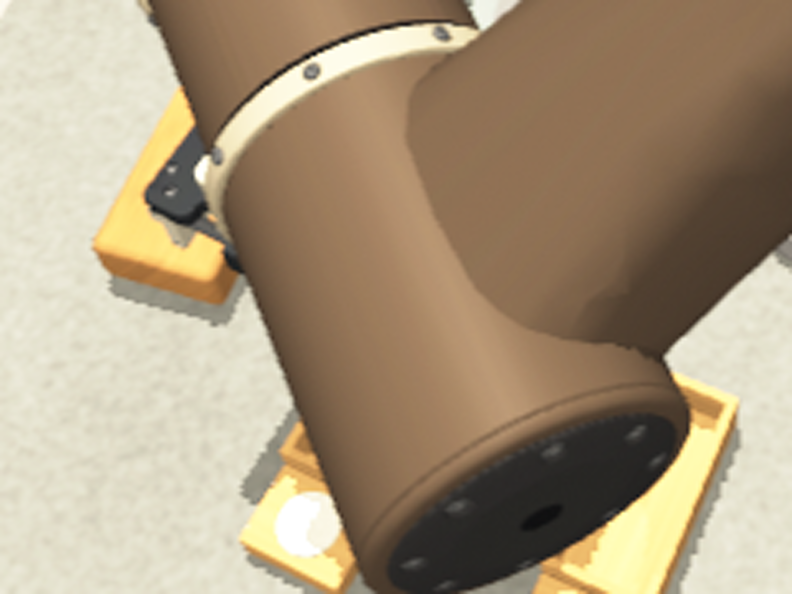

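```bash
python3 -m creep '[[0,0,0,0,0],[0,0,0,0,0]]';python3 go.py .5975 .283 .0625 78.9
```

```text
t: 4.58
eef_pos: [0.597, 0.2759, 0.1137]
ee_rot: [-3.139, 0.003, -1.768]
force: [-0.0, 0.3, -0.9]
width: 0.0402
gripper_force: 24.9
t 4.58 d [-0.0069  0.0011  0.0513] turn -0.0031 or 3.139 rows>= 1.2 0.0 q [ 0.73  0.41 -0.18  0.   -0.98 -0.93]
```

```bash
python3 -m creep '[[0,-0.004,0,0,0],[0,-0.007,0,0,0],[0,-0.007,0,0,0],[0,-0.007,0,0.0,0],[0,-0.007,0,0,0]]';python3 go.py .5975 .283 .0625 78.9
```

```text
t: 5.0
eef_pos: [0.5969, 0.2819, 0.1109]
ee_rot: [-3.142, 0.0, -1.768]
force: [-0.2, -0.4, -1.8]
width: 0.0401
gripper_force: 24.9
t 5.0 d [-0.0012 -0.0004  0.0484] turn -0.0031 or 3.138 rows>= 1.2 0.0 q [ 0.74  0.42 -0.17  0.   -0.98 -0.93]
```

```bash
python3 -m creep '[[0,-0.001,0,0.01,0],[0,-0.001,0,0.02,0],[0,-0.001,0,0.028,0],[0,-0.001,0,0.034,0],[0,-0.001,0,0.039,0],[0,-0.001,0,0.043,0],[0,-0.001,0,0.046,0],[0,-0.001,0,0.049,0],[0,-0.001,0,0.049,0],[0,-0.001,0,0.049,0]]';python3 go.py .5975 .283 .0605 78.9
```

```text
t: 5.83
eef_pos: [0.5972, 0.2829, 0.0618]
ee_rot: [-3.142, 0.0, -1.768]
force: [0.7, -0.6, -1.2]
width: 0.0402
gripper_force: 24.9
t 5.83 d [-0.0002 -0.0003  0.0013] turn -0.0033 or 3.138 rows>= 0.0 0.0 q [ 0.74  0.47 -0.21  0.   -0.88 -0.93]
```

```bash
python3 -m creep '[[0,0,0,0.001,0],[0.088,0,0,0.001,0],[0.088,0,0,0.001,0],[0.088,0,0,0.001,0],[0.088,0,0,0.001,0],[0.088,0,0,0.001,0],[0.088,0,0,-0.02,0],[0.088,0,0,-0.06,0],[0.088,0,0,-0.1,0],[0.088,0,0,-0.12,0],[0.088,0,0,-0.12,0]]';python3 go.py .6 -.327 .18 86.2
```

```text
t: 6.75
eef_pos: [0.5998, 0.2844, 0.1885]
ee_rot: [-3.134, 0.007, -1.767]
force: [0.5, 0.3, 0.1]
width: 0.0872
gripper_force: 0.0
t 6.75 d [ 0.5997 -0.1193  0.0053] turn -0.1298 or 3.012 rows>= 14.7 1.0 q [ 0.74  0.36 -0.08  0.   -1.12 -0.93]
```

```bash
python3 -m creep '[[0.088,0.04,-0.008,0,0],[0.088,0.08,-0.016,0,-0.02],[0.088,0.12,-0.024,0,-0.03],[0.088,0.16,-0.032,0,-0.04],[0.088,0.2,-0.04,0,-0.05],[0.088,0.24,-0.048,0,-0.06],[0.088,0.28,-0.056,0,-0.07],[0.088,0.32,-0.064,0,-0.08],[0.088,0.36,-0.072,0,-0.09],[0.088,0.4,-0.08,0,-0.1],[0.088,0.44,-0.088,0,-0.11],[0.088,0.48,-0.096,0,-0.12],[0.088,0.52,-0.104,0,-0.13],[0.088,0.56,-0.112,0,-0.13],[0.088,0.6,-0.119,0,-0.13],[0.088,0.6,-0.119,0,-0.13],[0.088,0.6,-0.119,0,-0.13],[0.088,0.6,-0.119,0,-0.13],[0.088,0.6,-0.119,0,-0.13]]';python3 go.py .6 -.327 .055 86.2
python3 - <<'E'
from h import *
import cv2
f=arm.grab_frame('side')[:,:,::-1];cv2.imwrite('pics/s2.png',cv2.resize(f[180:420,80:400],None,fx=2.5,fy=2.5,interpolation=cv2.INTER_CUBIC))
E
```

```text
t: 8.33
eef_pos: [0.5964, -0.328, 0.1818]
ee_rot: [3.142, 0.0, -1.637]
force: [-0.7, 0.6, 1.5]
width: 0.0875
gripper_force: 0.0
t 8.33 d [-0.0012 -0.0035  0.1268] turn -0.0 or 3.142 rows>= 3.0 0.0 q [-0.22  0.4  -0.04 -0.   -1.14  0.15]
```

View pics/s2.png

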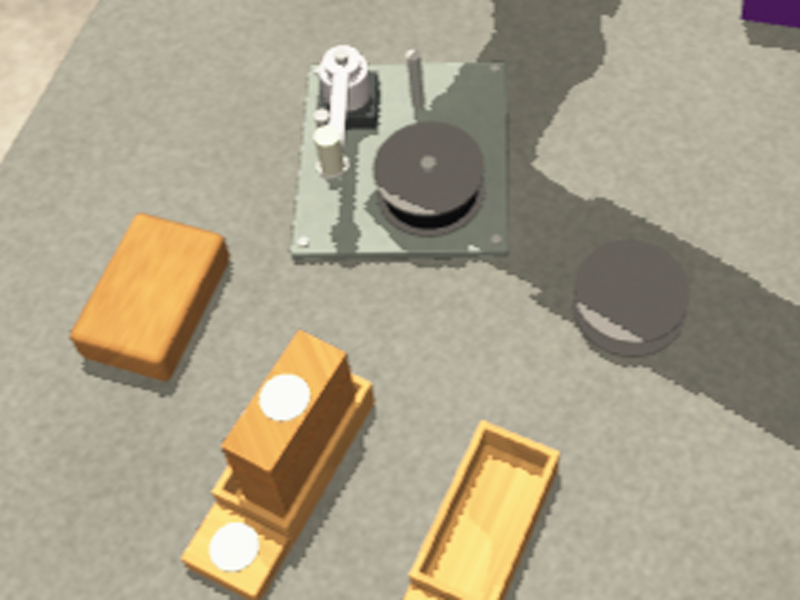

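```bash
python3 - <<'E'
from h import *
S=lambda u,v,z:ray('side',(u+.5)/2.5-.5+80,(v+.5)/2.5-.5+180,z)[:2].round(4)
print('box',S(284,397,.103),'rim',S(484,421,.035),S(559,458,.035),S(410,578,.035),'roller top',S(328,133,.123),'plate',S(312,65,.012),S(506,66,.012),S(292,254,.012),S(507,250,.012))
E
python3 -m creep '[[0.088,-0.001,-0.003,0.04,0],[0.088,-0.001,-0.003,0.08,0],[0.088,-0.001,-0.003,0.11,0],[0.088,-0.001,-0.003,0.1268,0],[0.088,-0.001,-0.003,0.1268,0],[0,-0.001,-0.003,0.1268,0],[0,-0.001,-0.003,0.1268,0],[0,-0.001,-0.003,0.1268,0],[0,-0.001,-0.003,0.1268,0],[0,-0.001,-0.003,0.1268,0],[0,-0.001,-0.003,0.1268,0],[0,-0.001,-0.003,0.1268,0],[0,-0.001,-0.003,0.1268,0]]'; python3 go.py .4475 .299 .22 81.7
```

```text
box [0.5959 0.2824] rim [0.4669 0.2359] [0.4069 0.2492] [0.4855 0.3577] roller top [0.6354 0.0762] plate [ 0.7144 -0.0641] [ 0.5422 -0.1082] [0.6615 0.1275] [0.4914 0.0787]
t: 9.47
eef_pos: [0.5996, -0.3282, 0.0553]
ee_rot: [-3.141, -0.0, -1.638]
force: [2.5, -1.4, -0.9]
width: 0.0401
gripper_force: 16.9
t 9.47 d [-0.6156  0.1938 -0.1649] turn 0.0777 or -3.064 rows>= 16.0 0.6 q [-0.22  0.51 -0.17  0.   -0.89  0.15]
```

```bash
python3 -m creep '[[0,0,0,-0.04,0],[0,0,0,-0.08,0],[0,0,0,-0.12,0],[0,0,0,-0.165,0],[0,-0.038,0.012,-0.165,0.01],[0,-0.076,0.024,-0.165,0.02],[0,-0.114,0.036,-0.165,0.02],[0,-0.152,0.048,-0.165,0.03],[0,-0.19,0.06,-0.165,0.03],[0,-0.228,0.072,-0.165,0.04],[0,-0.266,0.084,-0.165,0.04],[0,-0.304,0.096,-0.165,0.05],[0,-0.342,0.108,-0.165,0.05],[0,-0.38,0.12,-0.165,0.06],[0,-0.418,0.132,-0.165,0.06],[0,-0.456,0.144,-0.165,0.07],[0,-0.494,0.156,-0.165,0.08],[0,-0.52,0.165,-0.165,0.08],[0,-0.53,0.168,-0.165,0.08],[0,-0.53,0.168,-0.165,0.08]]'; python3 -m creep '[[0,0,0,0,0],[0,0,0,0,0],[0,0,0,0,0]]'; python3 go.py .447 .301 .115 81.5
```

```text
t: 11.13
eef_pos: [0.4666, 0.2141, 0.2197]
ee_rot: [3.141, 0.0, -1.715]
force: [-0.8, 0.4, -0.4]
width: 0.04
gripper_force: 25.0
t: 11.38
eef_pos: [0.4674, 0.211, 0.2199]
ee_rot: [3.141, -0.0, -1.719]
force: [-0.1, -1.7, -2.8]
width: 0.0396
gripper_force: 25.0
t 11.38 d [-0.086   0.0335  0.1049] turn 0.0001 or -3.142 rows>= 3.4 0.0 q [ 0.81  0.1  -0.35 -0.   -1.13 -0.96]
```

```bash
python3 -m creep '[[0,-0.03,0.012,0,0],[0,-0.06,0.024,0,0],[0,-0.08,0.031,0,0],[0,-0.086,0.0335,0.02,0],[0,-0.086,0.0335,0.05,0],[0,-0.086,0.0335,0.08,0],[0,-0.086,0.0335,0.1,0],[0,-0.086,0.0335,0.105,0],[0,-0.086,0.0335,0.105,0],[0,-0.086,0.0335,0.105,0],[0,-0.086,0.0335,0.105,0],[0,-0.086,0.0335,0.105,0]]'; python3 go.py .447 .301 .0605 81.5
```

```text
t: 12.38
eef_pos: [0.4476, 0.3026, 0.1166]
ee_rot: [-3.14, 0.002, -1.718]
force: [0.2, -0.1, -1.4]
width: 0.04
gripper_force: 25.0
t 12.38 d [0.0018 0.0004 0.0561] turn 0.0012 or -3.14 rows>= 1.3 0.0 q [ 0.96  0.24 -0.44  0.   -0.9  -1.11]
```

```bash
python3 -m creep '[[0,0,0,0.01,0],[0,0,0,0.02,0],[0,0,0,0.028,0],[0,0,0,0.034,0],[0,0,0,0.04,0],[0,0,0,0.045,0],[0,0,0,0.05,0],[0,0,0,0.053,0],[0,0,0,0.053,0],[0,0,0,0.053,0]]';python3 go.py .447 .301 .0605 81.5
```

```text
t: 13.22
eef_pos: [0.4468, 0.302, 0.0619]
ee_rot: [3.142, -0.0, -1.718]
force: [0.2, -0.2, -2.3]
width: 0.0399
gripper_force: 25.0
t 13.22 d [ 0.001  -0.0004  0.0014] turn 0.0015 or -3.14 rows>= 0.0 0.0 q [ 0.96  0.31 -0.49  0.   -0.77 -1.11]
```

```bash
python3 -m creep '[[0,0,0,0.001,0],[0.088,0,0,0.001,0],[0.088,0,0,0.001,0],[0.088,0,0,0.001,0],[0.088,0,0,0.001,0],[0.088,0,0,0.001,0],[0.088,0,0,-0.02,0],[0.088,0,0,-0.06,0],[0.088,0,0,-0.1,0],[0.088,0,0,-0.12,0],[0.088,0,0,-0.12,0],[0.088,0,0,-0.12,0],[0.088,0,0,-0.12,0]]';python3 go.py .635 .078 .182 106
```

```text
t: 14.3
eef_pos: [0.4463, 0.3017, 0.1815]
ee_rot: [3.141, -0.0, -1.718]
force: [-0.3, -0.1, -0.2]
width: 0.0877
gripper_force: 0.0
t 14.3 d [ 0.1936 -0.2194 -0.0006] turn -0.4265 or 2.715 rows>= 7.0 3.4 q [ 0.96  0.17 -0.35 -0.   -1.05 -1.11]
```

```bash
python3 -m creep '[[0.088,0.026,-0.03,0,-0.05],[0.088,0.052,-0.06,0,-0.12],[0.088,0.08,-0.09,0,-0.18],[0.088,0.107,-0.12,0,-0.24],[0.088,0.134,-0.15,0,-0.3],[0.088,0.16,-0.18,0,-0.36],[0.088,0.18,-0.205,0,-0.42],[0.088,0.1936,-0.2194,0,-0.4265],[0.088,0.1936,-0.2194,0,-0.4265],[0.088,0.1936,-0.2194,0,-0.4265],[0.088,0.1936,-0.2194,0,-0.4265],[0.088,0.1936,-0.2194,0,-0.4265],[0.088,0.1936,-0.2194,0,-0.4265]]';python3 go.py .635 .078 .087 106
python3 - <<'E'
from h import *
import cv2
f=arm.grab_frame('side')[:,:,::-1];cv2.imwrite('pics/s3.png',cv2.resize(f[180:420,80:400],None,fx=2.5,fy=2.5,interpolation=cv2.INTER_CUBIC))
E
```

```text
t: 15.38
eef_pos: [0.6349, 0.0792, 0.1818]
ee_rot: [3.141, 0.0, -1.29]
force: [0.3, 0.7, -0.6]
width: 0.0878
gripper_force: 0.0
t 15.38 d [0.0012 0.0001 0.0948] turn 0.0014 or -3.14 rows>= 2.3 0.0 q [ 0.43  0.33 -0.13 -0.   -1.11 -0.15]
```

View pics/s3.png

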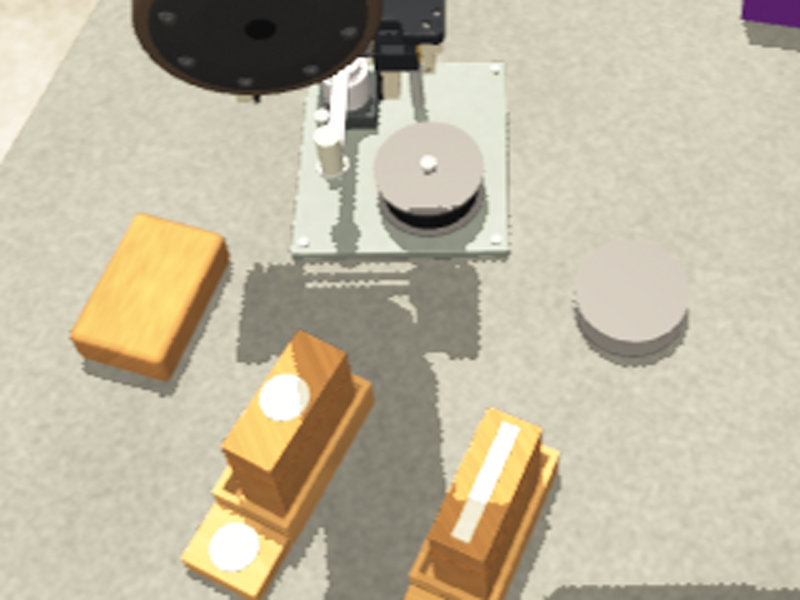

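```bash
python3 -m creep '[[0.088,0.001,0,0.035,0],[0.088,0.001,0,0.065,0],[0.088,0.001,0,0.085,0],[0.088,0.001,0,0.093,0],[0.088,0.001,0,0.093,0],[0.088,0.001,0,0.093,0],[0,0.001,0,0.093,0],[0,0.001,0,0.093,0],[0,0.001,0,0.093,0],[0,0.001,0,0.093,0],[0,0.001,0,0.093,0],[0,0.001,0,0.093,0],[0,0.001,0,0.093,0],[0,0.001,0,0.093,0]]' 30; python3 go.py .635 .078 .087 106
```

```text
t: 16.6
eef_pos: [0.6357, 0.0774, 0.089]
ee_rot: [3.142, -0.0, -1.291]
force: [0.3, 0.1, 0.2]
width: 0.0399
gripper_force: 0.0
t 16.6 d [-0.0008  0.0005  0.002 ] turn 0.0002 or -3.141 rows>= 0.1 0.0 q [ 0.43  0.42 -0.24  0.   -0.92 -0.15]
```

```bash
python3 -m creep '[[0,0,0,0,0],[0,0,0,0,0],[0,0,0,0,0],[0,0,0,0,0],[0,0,0,0,0],[0,0,0,0,0]]' 30
```

```text
t: 17.1
eef_pos: [0.6361, 0.0776, 0.089]
ee_rot: [-3.141, 0.0, -1.291]
force: [2.7, -0.3, -2.0]
width: 0.0192
gripper_force: 30.0
```

```bash
python3 -m creep '[[0,0.0005,0.011,0,-0.1],[0,0.0022,0.0219,0,-0.2],[0,0.0049,0.0325,0,-0.3],[0,0.0087,0.0428,0,-0.4],[0,0.0135,0.0527,0,-0.5],[0,0.0192,0.0621,0,-0.6],[0,0.0259,0.0709,0,-0.7],[0,0.0334,0.0789,0,-0.8],[0,0.0416,0.0862,0,-0.9],[0,0.0506,0.0926,0,-1.0],[0,0.0601,0.098,0,-1.1],[0,0.0701,0.1025,0,-1.2],[0,0.0806,0.106,0,-1.3],[0,0.0806,0.106,0,-1.3],[0,0.0806,0.106,0,-1.3],[0,0.0806,0.106,0,-1.3]]'; python3 - <<'E'
from h import *
print(np.degrees(arm.get_state()['ee_rot'][2]),arm.get_state()['q'].round(2))
E
```

```text
t: 18.43
eef_pos: [0.5571, -0.0288, 0.089]
ee_rot: [-3.141, -0.002, 0.008]
force: [3.1, 3.2, -5.4]
width: 0.0195
gripper_force: 30.0
0.4678029622909987 [ 0.3   0.3  -0.43 -0.   -0.84  1.28]
```

```bash
python3 -m creep '[[0,0.0001,0.006,0,-0.05],[0,0.0005,0.011,0,-0.1],[0,0.0007,0.014,0,-0.1],[0,0.0007,0.014,0,-0.1],[0,0.0007,0.014,0,-0.1],[0,0.0007,0.014,0,-0.1],[0,0.0007,0.014,0,-0.1]]'
```

```text
t: 19.02
eef_pos: [0.5578, -0.0404, 0.0889]
ee_rot: [-3.138, -0.003, 0.109]
force: [0.9, 16.0, -2.2]
width: 0.0197
gripper_force: 30.0
```

```bash
python3 -m creep '[[0,0,0,0,0],[0,0,0,0,0],[0,0,0,0,0],[0,0,0,0,0],[0,0,0,0,0],[0,0,0,0,0]]'; python3 - <<'E'
from h import *
import cv2
f=arm.grab_frame('side')[:,:,::-1];cv2.imwrite('pics/s4.png',cv2.resize(f[100:400,80:480],None,fx=2,fy=2))
E
```

```text
t: 19.52
eef_pos: [0.5578, -0.0404, 0.0889]
ee_rot: [-3.138, -0.003, 0.109]
force: [1.4, 15.8, -1.6]
width: 0.0197
gripper_force: 30.0
```

View pics/s4.png

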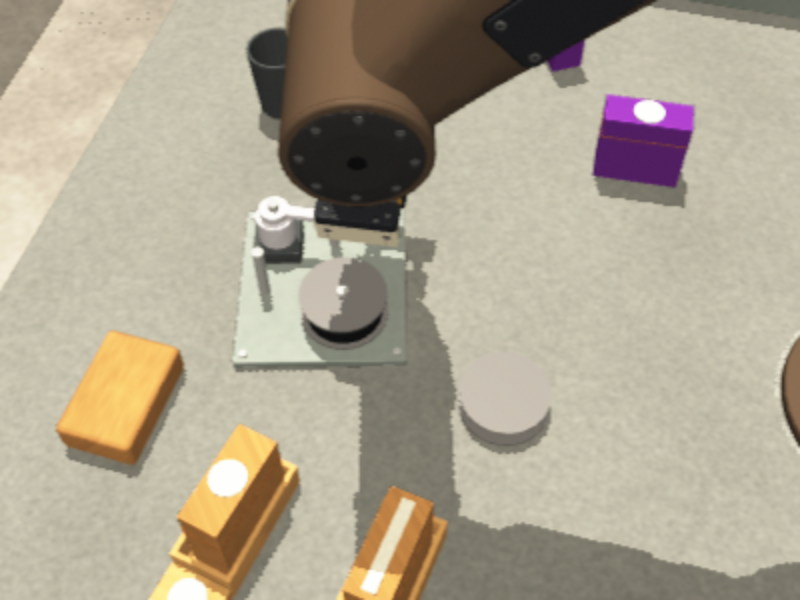

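The tension arm points forward from the pivot (275,212) into the gripper at (357,215). Both boxes sit in their own nests, at (228,478) and (390,545), and the bystanders have not moved.

```bash
python3 -c "
from station import arm
print(arm.job_done())"
```

```text
the job is handed in; nothing more can be done
None
```

Job handed in at about 19.6 s: both boxes are let go in their matching nests, and the gripper is holding the tension arm against its front stop (30 N grip, about 1.41 rad estimated from the gripper position); no verdict came back.

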